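Fish a dropped pulley out from under the belt guard

ROBOT

A 6-joint arm with a two-finger parallel gripper is mounted at the origin on the work surface. World frame = base frame: x ahead of the robot, y to its left, z up, the work surface at z = 0. Lengths are in m, angles in rad, forces in N, time in s.
With the tool pointing down it reaches from about 0.25 to 0.775 m from the base axis. Payload 4 kg.
Tool frame: the origin (TCP) lies at the very end of the fingers, on their centre line; the grasp point (between the pads) lies 19 mm behind it; z points along the fingers, y is the line along which they close (so a half turn about z gives the same grasp; the last joint's range is limited). The gripper opens to 94 mm and grips with 3 to 60 N. Pads are 16 mm wide; open, the fingers measure 119 mm over their backs; the gripper's body (75 mm by 177 mm) begins 78 mm behind the grasp point.
Start: joints at [-1.259, 0.087, 1.371, -0, 1.684, -0.103], TCP at [0.222, -0.503, 0.206] pointing down, gripper open.
Joint ranges: [-3.1, 3.1], [-0.76, 2.03], [0.27, 2.55], [-1.08, 4.22], [0.17, 2.65], [-2.57, 2.57]. Speed limits (rad/s): [2.79, 2.79, 3.14, 3.14, 3.14, 3.14].

INTERFACE

Orientations are given as a rotation vector (axis times angle).
In Python, from cell import robot gives the robot as it stands.
- The arm moves only by the tool apply_moves, never from a script. Its arguments are lists of equal length, an entry for each row: "linear": the shift along the tool's x, y, z in mm, a list of three; "spin": the turn about the tool's z in degrees. A call has 1 to 12 rows; each row shifts and turns the commanded pose from where the row before left it, along the tool's axes as they then stand; what a row does not reach is not made up. A row lasts 1/12 s, in which the tool goes at most 41.7 mm and 7.16 degrees, less where a joint would pass 70% of its speed; a pose out of reach is approached as far as the arm can. A call is refused whole if a number of a shift passes 41.7 or a number of a turn 7.16, either way. A call with a gripper value outside its range is refused whole. "hand" is the gripper's target within -1 to 1 (fully open at 1, half-way at 0, shut at -1), set as the call begins (left out, the last holds). The fingers move at their own pace and stop on an object; "squeeze" is the grip in N (left out, the last holds). Time passes only in rows, so rows that do not move let the fingers close. It gives the time, the measured TCP pose, the force, the opening and the grip force at its end, in the units of the state.
- robot.get_state(): the state, without advancing time (a new reading comes with each control period).
- robot.grab_frame(name): name is "scene" or "top" or "wrist"; returns a dict with "image" (400x640x3 uint8, red, green, blue), "z_map" (400x640 float32, m along the optical axis (not along the pixel's ray), 0 where there is no reading), "intrinsics" (3x3 intrinsics, pixels), "origin" and "rotation" of the camera in the world; the wrist camera has in their place "hand_eye" (4x4, takes a point from camera to tool coordinates, whose origin is the TCP and whose axes are the flange's). Camera axes: x right, y up, looking along -z (the intrinsics and any distortion apply to the point x, -y, -z); pixel columns grow to the right and rows downward; lengths in m; the calibration is good to about 2 mm. The wrist camera is an equidistant fisheye: a pixel r from the principal point sees the ray r / f radians off the axis. A picture is of the moment at which its call begins: read the wrist's pose just before it.
- robot.close_job(): hands the job in; it is judged then, once.
Trained networks look in the newest picture that a camera, given by its name, has taken for a name from the list of things; names that differ only in an ending like _2 or _b are one class to them, and where a whole thing is asked for, a point or a joint stands for the part that bears it (a point fixed in the world has none). Each returns a list of dicts, best first, with "conf" (0 to 1); they miss things now and then, are a little off and sometimes report something else, mostly with a low value. They report only what shows in the picture. A call takes as long as a camera call. They do not tell look-alikes from the thing itself.
- robot.cut_out(query, camera): "pixels" (400x640 bool, what is visible of it) and "location" ([column, row] in pixels, amid what is visible of it).
The state is a dict: "time_s": time; "joint_positions": joint angles; "joint_vel": joint speeds; "joint_efforts": joint torques, N m; "position": TCP position; "eef_rot": TCP orientation; "ft_force": force on the tool from outside, world axes, zero at the start; "wrist_torque": the same for the moment, N m; "grip_width": finger opening in m; "grip_force": force on a finger pad.
Only numpy, scipy, OpenCV 4.12 (cv2) and the standard library are available. Lean on these libraries where they do the work, as an engineer would, in place of code of your own. Each camera call takes 0.05 s, during which the arm holds its last target. There are 200 camera calls.

TASK

A small steel belt pulley has been dropped under the fixed yellow wire guard of the bench drive, out of the hand's reach. Use the hooked rod to draw it along the bench out through the guard's open mouth until it is well clear (do not reach in and touch it with the gripper), then lay the rod flat on the bench, clear of the guard and the tray. Finally set the pulley down, not dropped, on the floor of the aluminium parts tray with its hub up, and leave the nut beside the mouth, the spacer under the guard and the screwdriver where they are.

Things in the scene. Friction and masses are not known exactly. Their poses are not given: they have to be found in the camera images.
- guard: Fixed yellow wire guard of a bench belt drive. Origin on the bench at mid-mouth; +y points into it (mouth faces -y, open from bench to roof). Inside: x -116 to 116 mm, y 0 to 200 mm, 130 mm high; grid roof top at 138 mm; barred sides with feet 30 mm outside. Back plate, gearbox and motor run on to y 470 mm, to 165 mm high. A bare 18 mm shaft stub sticks 16 mm out of the back plate, 76 mm above the bench.
- pulley: The dropped V-belt pulley, plain steel, standing hub up on the bench under the guard: round body 50 mm diameter and 24 mm high, hub on top 28 mm diameter up to 38 mm high. About 0.2 kg (varies). Origin at the centre of its underside, +z up through the hub.
- rod: Hooked rod, 0.3 kg, loose on the bench. Origin: centre of the handle's underside; +x towards the hook, +z up. Black flat-sided handle 90 mm long (x -45 to 45), 24 wide, 30 high; centre of mass x about 19 mm. Steel rod 8 mm thick, axis at z 10 mm, runs straight to x 260, turns square to +y for 74 mm (cross bar), then a return lip slants back to x 228, y 82 mm. All level, in one plane.
- rod_pocket (a point): Point of the rod in the hook's pocket, at x 231, y 39, z 10 mm of the rod's frame: where the pulley's axis comes to be when the cross bar pulls on it (pocket 70 mm wide inside, so about 10 mm of play either side of the pulley). Axes as the rod's.
- tray: Aluminium parts tray fixed to the bench, outside 200 mm along its x, 140 mm along its y, 25 mm high, walls and floor 4 mm thick. Origin at the centre of its underside on the bench. A loose nut lies in its +x end. The strip of bench between the tray and the guard's mouth, where the rod lies, is otherwise free (world y -0.24 to -0.04 m for x 0.35 to 0.75 m).
- tray_in (a point): Centre of the tray's inner floor, 4 mm above the bench; axes as the tray's.
- nut_tray: Loose dark steel hex nut, 30 mm across flats, 16 mm high, lying in the +x end of the tray; origin at the centre of its underside. It may be nudged.
- nut_bench: Bystander: dark steel hex nut, 36 mm across flats, 19 mm high, on the bench outside the guard beside its mouth; origin at its underside.
- spacer: Bystander: steel spacer standing upright, 18 mm diameter, 30 mm high, inside the guard in its back +x corner; origin at its underside.
- screwdriver: Bystander: screwdriver lying beyond the tray, length along its x; origin under its middle.
There are look-alikes about, which are no part of the job. Several things have the shape of the tray; the one meant has the colours described above.

How it is judged:
On the way, in this order (a step that is already met when the one before it is completed fails the run):
1. the rod's hook bears on the pulley while it is still under the guard (contact force between rod and pulley above 0.2 N and y of pulley in the frame of guard above 0.03 m).
2. the pulley has been drawn out through the mouth: its centre at least 50 mm in front of it, still on the bench, not touched by the gripper (y of pulley in the frame of guard below -0.05 m and x of pulley in the frame of guard between -0.15 and 0.15 m and height (world z) of pulley below 0.01 m and contact force between each of the arm, the fingers and pulley below 0.2 N), for 0.1 s.
At the end, for the whole second after the job is handed in: The pulley stands hub up (within 7 degrees) flat on the tray's floor, at rest; the rod lies flat on the bench at rest (handle within 6 mm of the bench, tilt under 6 degrees), its hook outside the guard (pocket 25 mm or more in front of the mouth, or beyond a side) and not touching the tray (x of pulley in the frame of tray_in between -0.075 and 0.075 m and y of pulley in the frame of tray_in between -0.045 and 0.045 m and z of pulley in the frame of tray_in below 0.005 m and angle between pulley's own z axis and vertical below 0.12 rad and linear speed of each of pulley, rod below 0.02 m/s and height (world z) of rod below 0.006 m and angle between rod's own z axis and vertical below 0.1 rad and contact force between rod and tray below 0.2 N and (y of rod_pocket in the frame of guard below -0.025 m or x of rod_pocket in the frame of guard below -0.15 m or x of rod_pocket in the frame of guard above 0.15 m)).
It fails at once if the gripper or arm touches the pulley while it is still under the guard (centre less than 30 mm out of the mouth) (y of pulley in the frame of guard between -0.03 and 0.22 m and x of pulley in the frame of guard between -0.13 and 0.13 m and contact force between any of the fingers, the arm and pulley above 0.3 N).
It fails at once if the pulley is let go or thrown more than 60 mm above the bench (height (world z) of pulley above 0.06 m and contact force between the fingers and pulley below 0.01 N).
It fails at once if a bystander is moved by more than 40 mm (distance of any of nut_bench, spacer, screwdriver from where it was at the start of the episode above 0.04 m).
It also fails if it takes over 72 s, if anything falls off the work surface, if the arm or the gripper's body presses on something with over 40 N, if the wrist force passes 120 N, or if a joint passes its speed limit or range.

## Working session

There is one attempt and no reset: what is moved stays moved. The work goes in short steps, Python scripts to look and compute and a tool call to move; the robot and the scene stay as the last step left them, time stands still between calls to the robot, and variables do not carry over. Pictures are saved under pics/ and viewed, at most 10 in all, crops included, and the job is handed in when it is done.

Besides the shell and the picture viewer there is one more tool, called after "Call:" as name(argument=value, ...) on one line, values as JSON. apply_moves: Moves the arm, as the interface text tells. Its arguments: {"type":"object","properties":{"linear":{"type":"array","items":{"type":"array","items":{"type":"number"}}},"spin":{"type":"array","items":{"type":"number"}},"hand":{"type":"number"},"squeeze":{"type":"number"}},"required":["linear","spin"]}

```bash
mkdir -p pics
cat > h.py <<'E'
import numpy as np, cv2
from cell import robot
from scipy.spatial.transform import Rotation as R
def pts(f, mask):
    v,u=np.nonzero(mask & (f["z_map"]>0)); z=f["z_map"][v,u]; K=np.array(f["intrinsics"])
    p=np.stack([(u-K[0,2])/K[0,0]*z, -(v-K[1,2])/K[1,1]*z, -z],1)
    return p@np.array(f["rotation"]).T+np.array(f["origin"])
def save(f,n): cv2.imwrite(f"pics/{n}.png",cv2.cvtColor(f["image"],cv2.COLOR_RGB2BGR))
E
python3 - <<'E'
from h import *
s=robot.get_state(); print({k:np.round(v,3) for k,v in s.items()})
np.set_printoptions(precision=4,suppress=True)
ims=[]
for c in ["top","scene"]:
    f=robot.grab_frame(c); save(f,c+"0"); print(c,f["origin"],f["intrinsics"],f["rotation"])
    for q in ["guard","pulley","rod","tray","nut_tray","nut_bench","spacer","screwdriver"]:
        for d in robot.cut_out(q,c)[:3]:
            p=pts(f,d["pixels"]); 
            if len(p): print(q,round(d["conf"],2),np.round(d["location"]),len(p),"med",np.median(p,0),"lo",np.percentile(p,3,0),"hi",np.percentile(p,97,0))
E
```

```text
{'time_s': np.float64(0.0), 'joint_positions': array([-1.259,  0.088,  1.372, -0.   ,  1.684, -0.103]), 'joint_vel': array([-0.   , -0.001, -0.   ,  0.001, -0.001, -0.003]), 'joint_efforts': array([-1.0000e-03, -3.4019e+01, -3.0243e+01,  7.2000e-02,  3.3000e-02,
       -0.0000e+00]), 'position': array([ 0.221, -0.503,  0.204]), 'eef_rot': array([-3.072, -0.646,  0.   ]), 'ft_force': array([-0.144, -0.623,  1.029]), 'wrist_torque': array([ 0.066, -0.041,  0.062]), 'grip_force': np.float64(0.0), 'grip_width': np.float64(0.094)}
top [ 0.3076 -0.0396  1.1519] [[409.8434   0.     317.3496]
 [  0.     409.8434 194.956 ]
 [  0.       0.       1.    ]] [ 0.1687 -0.1632 -1.5102]Traceback (most recent call last):
  File "<stdin>", line 9, in <module>
  File "h.py", line 7, in pts
    return p@np.array(f["rotation"]).T+np.array(f["origin"])
           ~~~~~~~~~~~~~~~~~~~~~~~~~~~^~~~~~~~~~~~~~~~~~~~~~
ValueError: operands could not be broadcast together with shapes (9753,) (3,)
```

Rotation is a rotation vector.

```bash
sed -i 's/np.array(f\["rotation"\]).T/R.from_rotvec(f["rotation"]).as_matrix().T/' h.py
python3 - <<'E'
from h import *
np.set_printoptions(precision=3,suppress=True)
for c in ["top","scene"]:
    f=robot.grab_frame(c); save(f,c+"0"); np.save(c+"0.npy",f,allow_pickle=True)
    print(c,f["origin"])
    for q in ["guard","pulley","rod","tray","nut_tray","nut_bench","spacer","screwdriver"]:
        for d in robot.cut_out(q,c)[:3]:
            p=pts(f,d["pixels"]); 
            if len(p): print(q,round(d["conf"],2),np.round(d["location"]),len(p),"med",np.median(p,0),"lo",np.percentile(p,3,0),"hi",np.percentile(p,97,0))
E
```

```text
top [ 0.308 -0.04   1.152]
guard 0.62 [183. 170.] 10429 med [0.58  0.324 0.135] lo [0.432 0.125 0.001] hi [0.704 0.562 0.158]
pulley 0.61 [252. 181.] 241 med [0.573 0.161 0.026] lo [0.547 0.144 0.004] hi [0.597 0.189 0.138]
rod 0.59 [378. 207.] 590 med [ 0.53  -0.204  0.019] lo [ 0.449 -0.214  0.001] hi [ 0.752 -0.134  0.034]
tray 0.91 [451. 245.] 3664 med [ 0.438 -0.416  0.005] lo [ 0.349 -0.482  0.001] hi [ 0.538 -0.345  0.027]
tray 0.78 [318. 271.] 3836 med [ 0.347 -0.041  0.005] lo [ 0.255 -0.111  0.001] hi [0.444 0.03  0.026]
nut_bench 0.42 [279. 132.] 154 med [0.731 0.09  0.019] lo [0.716 0.073 0.003] hi [0.752 0.107 0.024]
spacer 0.42 [213. 148.] 53 med [0.673 0.275 0.028] lo [0.667 0.269 0.004] hi [0.683 0.287 0.033]
screwdriver 0.96 [452. 172.] 345 med [ 0.644 -0.407  0.023] lo [ 0.593 -0.42   0.012] hi [ 0.777 -0.398  0.029]
scene [ 0.921 -0.692  0.744]
guard 0.91 [402. 126.] 8381 med [0.602 0.309 0.113] lo [0.413 0.107 0.001] hi [0.707 0.526 0.157]
pulley 0.64 [373. 169.] 292 med [0.58  0.157 0.024] lo [0.556 0.144 0.001] hi [0.598 0.19  0.04 ]
rod 0.94 [278. 251.] 982 med [ 0.531 -0.208  0.015] lo [ 0.452 -0.216  0.006] hi [ 0.752 -0.137  0.032]
tray 0.8 [259. 180.] 3219 med [ 0.348 -0.04   0.005] lo [ 0.246 -0.121  0.002] hi [0.449 0.035 0.026]
tray 0.79 [176. 300.] 6587 med [ 0.438 -0.414  0.005] lo [ 0.344 -0.484  0.002] hi [ 0.541 -0.347  0.025]
nut_tray 0.65 [194. 327.] 277 med [ 0.514 -0.445  0.02 ] lo [ 0.498 -0.458  0.006] hi [ 0.526 -0.429  0.022]
nut_bench 0.69 [411. 208.] 206 med [0.733 0.084 0.019] lo [0.714 0.072 0.003] hi [0.749 0.107 0.022]
nut_bench 0.43 [278. 248.] 1055 med [ 0.532 -0.208  0.015] lo [ 0.45  -0.216  0.002] hi [ 0.752 -0.137  0.032]
screwdriver 0.87 [263. 348.] 954 med [ 0.654 -0.411  0.022] lo [ 0.595 -0.422  0.012] hi [ 0.776 -0.4    0.027]
screwdriver 0.53 [179. 300.] 6454 med [ 0.439 -0.413  0.005] lo [ 0.344 -0.483  0.002] hi [ 0.541 -0.347  0.025]
```

View pics/top0.png

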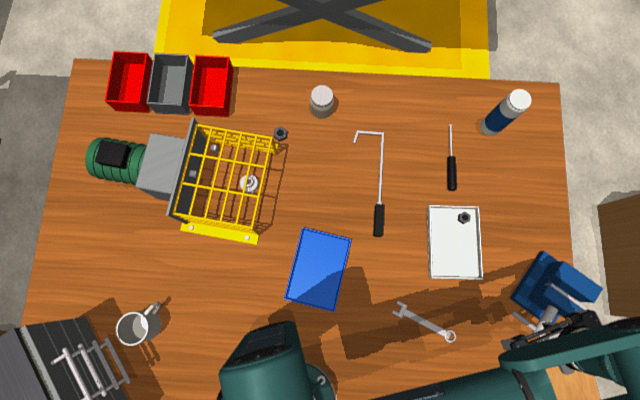

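View pics/scene0.png

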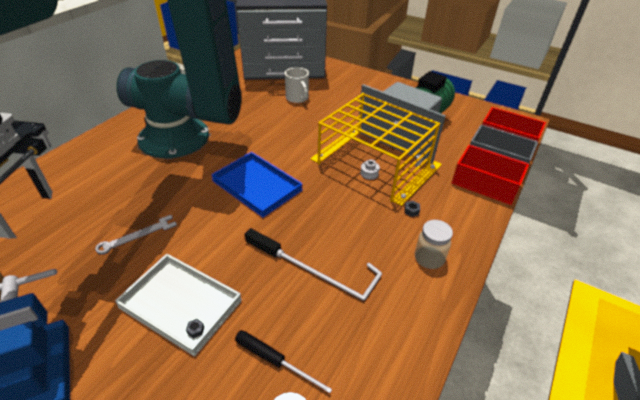

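Run:
```python
from h import *
np.set_printoptions(precision=4,suppress=True)
for c in ["top","scene"]:
    f=robot.grab_frame(c); print("==",c)
    p=pts(f,robot.cut_out("pulley",c)[0]["pixels"]); 
    h=p[(p[:,2]>.03)&(p[:,2]<.046)]; print("hub",len(h),h.mean(0),h.min(0),h.max(0))
    b=p[(p[:,2]>.018)&(p[:,2]<.028)]; print("body",len(b),b.min(0),b.max(0))
    b=p[(p[:,2]>.015)&(p[:,2]<.046)];print("all",cv2.minEnclosingCircle((b[:,:2]*1000).astype(np.float32)))
    hsv=cv2.cvtColor(f["image"],cv2.COLOR_RGB2HSV); g=robot.cut_out("guard",c)[0]["pixels"]
    y=(hsv[...,0]>20)&(hsv[...,0]<35)&(hsv[...,1]>150)&g
    p=pts(f,y); r=p[(p[:,2]>.130)&(p[:,2]<.146)]; print("roof",len(r),cv2.minAreaRect((r[:,:2]*1000).astype(np.float32)),np.percentile(r[:,2],[5,50,95]))
    fe=p[p[:,2]<.02]; 
    for x0,x1 in((.35,.5),(.6,.8)):
        q=fe[(fe[:,0]>x0)&(fe[:,0]<x1)]
        if len(q)>10: print("foot",len(q),cv2.minAreaRect((q[:,:2]*1000).astype(np.float32)))
    p=pts(f,max(robot.cut_out("rod",c),key=lambda d:d["conf"])["pixels"]); p=p[(p[:,2]>.005)&(p[:,2]<.04)]
    hd=p[(p[:,0]<.54)&(p[:,2]>.026)]; print("handle",len(hd),cv2.minAreaRect((hd[:,:2]*1000).astype(np.float32)),np.median(hd,0))
    sh=p[(p[:,0]>.56)&(p[:,0]<.72)&(abs(p[:,2]-.011)<.006)]; print("shaft",len(sh),np.polyfit(sh[:,0],sh[:,1],1),sh.mean(0))
    hk=p[(p[:,1]>-.185)]; print("hook",len(hk),hk.min(0),hk.max(0)); print("max",p.max(0))
    for d in robot.cut_out("tray",c)[:2]:
        p=pts(f,d["pixels"]); p=p[(p[:,2]>.02)&(p[:,2]<.03)]; print("tray",cv2.minAreaRect((p[:,:2]*1000).astype(np.float32)))
```

```text
== top
hub 60 [0.5766 0.1651 0.0381] [0.5638 0.154  0.0302] [0.5969 0.1811 0.0432]
body 124 [0.5543 0.1431 0.0181] [0.6015 0.1923 0.0279]
all ((577.783935546875, 167.66464233398438), 25.01174545288086)
roof 1794 ((577.2169189453125, 289.04522705078125), (359.5714416503906, 245.70352172851562), 82.81248474121094) [0.1349 0.1382 0.1416]
foot 809 ((456.0310363769531, 236.73056030273438), (222.88307189941406, 75.22792053222656), 82.17579650878906)
foot 381 ((672.6095581054688, 209.5234375), (223.93978881835938, 141.95339965820312), 89.0271224975586)
handle 268 ((491.3838195800781, -203.1259002685547), (24.480911254882812, 89.89205169677734), 88.5723648071289) [ 0.4902 -0.2026  0.0306]
shaft 106 [-0.0249 -0.191 ] [ 0.6289 -0.2067  0.0137]
hook 34 [ 0.7254 -0.1846  0.0105] [ 0.753  -0.1267  0.0182]
max [ 0.753  -0.1267  0.0355]
tray ((443.06658935546875, -414.2403564453125), (200.530517578125, 142.28176879882812), 1.0427476167678833)
tray ((349.5640869140625, -41.0733642578125), (139.6315155029297, 198.7840118408203), 79.07939147949219)
== scene
hub 69 [0.5771 0.1638 0.0371] [0.5619 0.1524
[... 287 characters left out ...]
oot 354 ((425.3102722167969, 323.3122253417969), (141.25650024414062, 390.24951171875), 16.188644409179688)
foot 588 ((689.3621215820312, 212.071044921875), (119.45703887939453, 232.17674255371094), 12.619643211364746)
handle 329 ((490.1141662597656, -203.50209045410156), (25.107421875, 88.56812286376953), 87.759765625) [ 0.4914 -0.2053  0.03  ]
shaft 256 [-0.0029 -0.2056] [ 0.6416 -0.2075  0.013 ]
hook 103 [ 0.719  -0.1843  0.0079] [ 0.754  -0.1259  0.0169]
max [ 0.754  -0.1259  0.0337]
tray ((346.8072814941406, -41.99005889892578), (142.4799346923828, 202.907958984375), 79.616943359375)
tray ((490.94873046875, -203.69729614257812), (25.372188568115234, 88.10323333740234), 87.6031494140625)
```

```bash
cat >> h.py <<'E'
def to(x,y,z,phi):
    """shift (mm, tool axes after turning) and spin (deg) needed to reach a world pose"""
    s=robot.get_state(); m=R.from_rotvec(s["eef_rot"]).as_matrix(); cur=np.degrees(np.arctan2(m[1,0],m[0,0]))
    a=np.radians(phi); X=np.array([np.cos(a),np.sin(a),0]); Y=np.array([np.sin(a),-np.cos(a),0]); d=(np.array([x,y,z])-s["position"])*1000
    print("t",round(s["time_s"],2),"pos",np.round(s["position"],4),"phi",round(cur,2),"tilt",np.round(m[:,2],4),"| spin",round(cur-phi,2),"shift",np.round([d@X,d@Y,-d[2]],1),"F",np.round(s["ft_force"],1),"w",round(s["grip_width"],4),round(s["grip_force"],1))
E
python3 -c "
from h import *
to(.509,-.204,.12,-1.8)"
```

```text
t 1.5 pos [ 0.2217 -0.5034  0.2055] phi 23.77 tilt [ 0.e+00 -1.e-04 -1.e+00] | spin 25.57 shift [ 277.8 -308.3   85.5] F [ 0.5 -0.4  0.1] w 0.0939 0.0
```

Call:
apply_moves(linear=[[0, 0, 0], [0, 0, 0], [0, 0, 0], [0, 0, 0], [34, -38, 0], [35, -38, 0], [35, -38, 0], [35, -38, 0], [35, -39, 0], [35, -39, 0], [35, -39, 0], [34, -39, 0]], spin=[6.4, 6.4, 6.4, 6.4, 0, 0, 0, 0, 0, 0, 0, 0], hand=1, squeeze=50)

```text
time_s: 2.5
position: [0.4539, -0.2616, 0.2057]
eef_rot: [3.141, -0.05, 0.001]
ft_force: [0.4, -1.2, -0.4]
grip_width: 0.094
grip_force: 0.0
```

```bash
python3 -c "
from h import *
to(.509,-.204,.06,-1.8)"
```

```text
t 2.5 pos [ 0.4539 -0.2616  0.2057] phi -1.84 tilt [ 7.e-04 -6.e-04 -1.e+00] | spin -0.04 shift [ 53.2 -59.3 145.7] F [ 0.4 -1.2 -0.4] w 0.094 0.0
```

Call:
apply_moves(linear=[[26, -30, 0], [27, -29, 0], [0, 0, 36], [0, 0, 36], [0, 0, 36], [0, 0, 38], [0, 0, 0]], spin=[0, 0, 0, 0, 0, 0, 0])

```text
time_s: 3.08
position: [0.5018, -0.2026, 0.0505]
eef_rot: [-3.133, 0.049, 0.024]
ft_force: [-1.6, 0.5, -0.6]
grip_width: 0.0946
grip_force: 0.0
```

```bash
python3 -c "
from h import *
to(.509,-.204,.004,-1.8)"
```

```text
t 3.08 pos [ 0.5018 -0.2026  0.0505] phi -1.81 tilt [-0.0154  0.008  -0.9998] | spin -0.01 shift [ 7.3  1.2 46.5] F [-1.6  0.5 -0.6] w 0.0946 0.0
```

Call:
apply_moves(linear=[[0, 0, 0], [0, 0, 0], [0, 0, 10]], spin=[0, 0, 0])

```text
time_s: 3.33
position: [0.5115, -0.2081, 0.0551]
eef_rot: [3.136, -0.051, 0.016]
ft_force: [0.5, -0.4, 1.2]
grip_width: 0.0942
grip_force: 0.0
```

```bash
python3 -c "
from h import *
to(.509,-.204,.004,-1.8)"
```

```text
t 3.33 pos [ 0.5115 -0.2081  0.0551] phi -1.85 tilt [ 0.01   -0.0053 -0.9999] | spin -0.05 shift [-2.7 -4.1 51.1] F [ 0.5 -0.4  1.2] w 0.0942 0.0
```

Call:
apply_moves(linear=[[0, 0, 8], [0, 0, 8], [0, 0, 8], [0, 0, 8], [0, 0, 6], [0, 0, 0], [0, 0, 0], [0, 0, 0]], spin=[0, 0, 0, 0, 0, 0, 0, 0])

```text
time_s: 4.0
position: [0.5079, -0.2061, 0.0117]
eef_rot: [3.141, -0.05, 0.001]
ft_force: [1.1, 0.1, 0.1]
grip_width: 0.0938
grip_force: 0.0
```

```bash
python3 -c "
from h import *
to(.509,-.204,.004,-1.8)"
```

```text
t 4.0 pos [ 0.5079 -0.2061  0.0117] phi -1.83 tilt [ 4.e-04 -3.e-04 -1.e+00] | spin -0.03 shift [ 1.  -2.1  7.7] F [1.1 0.1 0.1] w 0.0938 0.0
```

Call:
apply_moves(linear=[[1, -2, 4], [0, 0, 4], [0, 0, 0]], spin=[0, 0, 0])

```text
time_s: 4.25
position: [0.5083, -0.2036, 0.0027]
eef_rot: [-3.141, 0.05, 0.002]
ft_force: [-0.8, -0.8, 0.7]
grip_width: 0.0937
grip_force: 0.0
```

Call:
apply_moves(linear=[[0, 0, 0], [0, 0, 0], [0, 0, 0], [0, 0, 0], [0, 0, 0], [0, 0, 0], [0, 0, 0], [0, 0, 0]], spin=[0, 0, 0, 0, 0, 0, 0, 0], hand=-1, squeeze=50)

```text
time_s: 4.92
position: [0.5087, -0.204, 0.0035]
eef_rot: [3.141, -0.05, 0.0]
ft_force: [0.5, 0.0, 0.3]
grip_width: 0.0446
grip_force: 0.0
```

```bash
python3 -c "
from h import *
to(.509,-.204,.004,-1.8)"
```

```text
t 4.92 pos [ 0.5087 -0.204   0.0035] phi -1.84 tilt [ 1.e-04 -1.e-04 -1.e+00] | spin -0.04 shift [ 0.3 -0.  -0.5] F [0.5 0.  0.3] w 0.0446 0.0
```

Call:
apply_moves(linear=[[0, 0, 0], [0, 0, 0], [0, 0, 0], [0, 0, 0], [0, 0, 0], [0, 0, 0], [0, 0, -10], [0, 0, -15], [0, 0, -15], [0, 0, -10], [0, 0, 0], [0, 0, 0]], spin=[0, 0, 0, 0, 0, 0, 0, 0, 0, 0, 0, 0])

```text
time_s: 5.92
position: [0.509, -0.2041, 0.054]
eef_rot: [3.141, -0.05, 0.002]
ft_force: [-0.2, -0.1, -4.0]
grip_width: 0.024
grip_force: 50.0
```

Run:
```python
from h import *
to(.509,-.204,.054,-1.8)
for c in ["top","scene"]:
    f=robot.grab_frame(c)
    for d in robot.cut_out("rod",c)[:1]:
        p=pts(f,d["pixels"]); sh=p[(p[:,0]>.58)&(p[:,0]<.80)&(p[:,2]<.11)&(p[:,2]>.04)]
        print(c,d["conf"],len(sh),np.percentile(sh,[3,50,97],axis=0).round(4).tolist(), "z slope",np.polyfit(sh[:,0],sh[:,2],1))
```

```text
t 5.92 pos [ 0.509  -0.2041  0.054 ] phi -1.83 tilt [ 1.e-03 -5.e-04 -1.e+00] | spin -0.03 shift [ 0.  -0.1  0. ] F [-0.2 -0.1 -4. ] w 0.024 50.0
top 0.58 178 [[0.6741, -0.2124, 0.0606], [0.7416, -0.1978, 0.0647], [0.7551, -0.128, 0.069]] z slope [0.00828941 0.05873107]
scene 0.82 468 [[0.5895, -0.2121, 0.0578], [0.7163, -0.2066, 0.0617], [0.7527, -0.129, 0.0641]] z slope [-0.00011811  0.06147513]
```

Call:
apply_moves(linear=[[0, 0, -5], [0, 0, -5], [0, 0, -5], [0, 0, 0], [0, 0, 0], [0, 0, 0], [0, 0, 0], [0, 0, 0], [0, 0, 0], [0, 0, 0], [0, 0, 0], [0, 0, 0]], spin=[-2, -4, -6, -6, -6, -6, -6, -6, -6, -6, -6, -6])

```text
time_s: 7.12
position: [0.5081, -0.2037, 0.0674]
eef_rot: [-2.656, -1.675, 0.002]
ft_force: [-0.9, 0.2, -2.9]
grip_width: 0.0235
grip_force: 50.0
```

Call:
apply_moves(linear=[[0, 0, 0], [0, 0, 0], [0, 0, 0], [0, 0, 0], [0, 0, 0], [0, 0, 0], [0, 0, 0]], spin=[-6, -6, -4, -2.5, 0, 0, 0])

```text
time_s: 7.7
position: [0.5085, -0.2039, 0.068]
eef_rot: [-2.359, -2.073, 0.001]
ft_force: [-0.4, -0.2, -3.4]
grip_width: 0.0237
grip_force: 50.0
```

Run:
```python
from h import *
to(.590,-.038,.069,82.7)
for c in ["top","scene"]:
    f=robot.grab_frame(c); save(f,c+"1")
    for d in robot.cut_out("rod",c)[:1]:
        p=pts(f,d["pixels"]); sh=p[(p[:,1]>-.13)&(p[:,2]<.11)&(p[:,2]>.05)]
        print(c,d["conf"],len(sh),np.percentile(sh,[3,50,97],axis=0).round(4).tolist(), "z slope",np.polyfit(sh[:,1],sh[:,2],1))
    p=pts(f,robot.cut_out("pulley",c)[0]["pixels"]); h=p[(p[:,2]>.03)&(p[:,2]<.046)];print("hub",h.mean(0).round(4))
```

```text
t 7.7 pos [ 0.5085 -0.2039  0.068 ] phi 82.61 tilt [-8.e-04  3.e-04 -1.e+00] | spin -0.09 shift [174.9  59.8  -1. ] F [-0.4 -0.2 -3.4] w 0.0237 50.0
top 0.84 192 [[0.4578, -0.1238, 0.0755], [0.5221, 0.0128, 0.0792], [0.5386, 0.0445, 0.0828]] z slope [-0.00066608  0.07912453]
hub [0.5761 0.1641 0.038 ]
scene 0.93 36 [[0.4891, -0.0599, 0.0756], [0.5283, -0.0407, 0.078], [0.5324, 0.0411, 0.0813]] z slope [-0.00990947  0.07787922]
hub [0.5767 0.1651 0.0368]
```

Call:
apply_moves(linear=[[0, 10, 0], [0, 15, 0], [0, 15, 0], [0, 12, 0], [0, 8, 0], [10, 0, 0], [18, 0, 0], [18, 0, 0], [18, 0, 0], [18, 0, 0], [10, 0, 0], [0, 0, 0]], spin=[0, 0, 0, 0, 0, 0, 0, 0, 0, 0, 0, 0])

```text
time_s: 9.0
position: [0.5798, -0.1178, 0.0684]
eef_rot: [-2.355, -2.078, -0.001]
ft_force: [0.2, -1.2, -2.5]
grip_width: 0.0239
grip_force: 50.0
```

Call:
apply_moves(linear=[[10, 0, 0], [15, 0, 0], [18, 0, 0], [18, 0, 0], [14, 0, 0], [8, 0, 0], [0, 0, 0], [0, 0, 0], [0, 0, 0]], spin=[0, 0, 0, 0, 0, 0, 0, 0, 0])

```text
time_s: 9.75
position: [0.5905, -0.039, 0.0685]
eef_rot: [2.359, 2.074, -0.001]
ft_force: [-0.1, -0.2, -2.9]
grip_width: 0.0236
grip_force: 50.0
```

Run:
```python
from h import *
to(.590,-.038,.069,82.7)
for c in ["top","scene"]:
    f=robot.grab_frame(c); save(f,c+"2")
a=cv2.imread("pics/top2.png")[100:260,150:350]; b=cv2.imread("pics/scene2.png")[80:240,280:480]
cv2.imwrite("pics/both2.png",cv2.resize(np.hstack([a,b]),(800,320),interpolation=cv2.INTER_CUBIC))
```

```text
t 9.75 pos [ 0.5905 -0.039   0.0685] phi 82.63 tilt [-1.e-04 -9.e-04 -1.e+00] | spin -0.07 shift [ 0.9 -0.6 -0.5] F [-0.1 -0.2 -2.9] w 0.0236 50.0
```

View pics/both2.png

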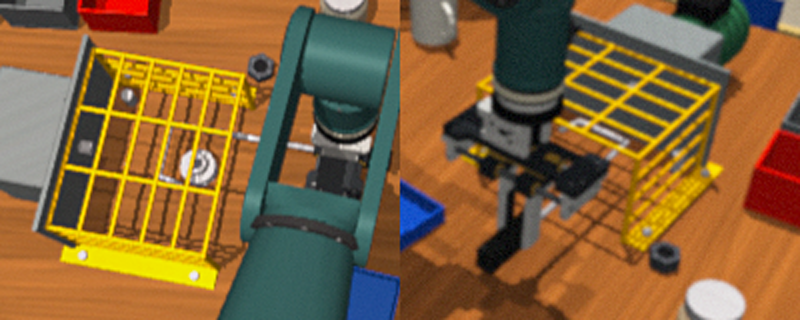

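Call:
apply_moves(linear=[[0, 0, 6], [0, 0, 8], [0, 0, 8], [0, 0, 6], [0, 0, 4], [0, 0, 0]], spin=[0, 0, 0, 0, 0, 0])

```text
time_s: 10.35
position: [0.5893, -0.0379, 0.0344]
eef_rot: [-2.357, -2.073, 0.004]
ft_force: [0.0, -0.2, -3.2]
grip_width: 0.0235
grip_force: 50.0
```

Call:
apply_moves(linear=[[0, 0, 6], [0, 0, 6], [0, 0, 6], [0, 0, 6], [0, 0, 5], [0, 0, 2], [0, 0, 0], [0, 0, 0]], spin=[0, 0, 0, 0, 0, 0, 0, 0])

```text
time_s: 11.02
position: [0.5906, -0.0381, 0.0054]
eef_rot: [-2.359, -2.075, 0.0]
ft_force: [0.7, -0.7, -2.2]
grip_width: 0.0238
grip_force: 50.0
```

Run:
```python
from h import *
to(.590,-.038,.005,82.7)
for c in ["top","scene"]:
    f=robot.grab_frame(c)
    p=pts(f,robot.cut_out("pulley",c)[0]["pixels"]); h=p[(p[:,2]>.03)&(p[:,2]<.046)];print("hub",len(h),h.mean(0).round(4))
    p=pts(f,robot.cut_out("rod",c)[0]["pixels"]); p=p[(p[:,1]>.12)&(p[:,2]<.05)]
    if len(p): print("rod",len(p),np.percentile(p,[3,50,97],axis=0).round(4).tolist())
```

```text
t 11.02 pos [ 0.5906 -0.0381  0.0054] phi 82.67 tilt [-1.e-04 -0.e+00 -1.e+00] | spin -0.03 shift [-0.  -0.6  0.4] F [ 0.7 -0.7 -2.2] w 0.0238 50.0
hub 61 [0.576  0.1646 0.038 ]
rod 143 [[0.5417, 0.1248, 0.0028], [0.6105, 0.1996, 0.016], [0.6227, 0.2114, 0.0207]]
hub 71 [0.5763 0.164  0.0374]
rod 73 [[0.5382, 0.1458, 0.0114], [0.5968, 0.1987, 0.016], [0.6193, 0.2079, 0.0189]]
```

Call:
apply_moves(linear=[[-4, 0, 0], [-4, 0, 0], [-4, 0, 0], [-4, 0, 0], [-6, 0, 0], [-7, 0, 0], [-7, 0, 0], [-7, 0, 0], [-7, 0, 0], [-7, 0, 0], [-5, 0, 0], [-3, 0, 0]], spin=[0, 0, 0, 0, 0, 0, 0, 0, 0, 0, 0, 0])

```text
time_s: 12.32
position: [0.5822, -0.1035, 0.0055]
eef_rot: [2.36, 2.074, -0.0]
ft_force: [0.5, 2.0, -2.4]
grip_width: 0.0236
grip_force: 50.0
```

Run:
```python
from h import *
to(.590,-.038,.005,82.7)
for c in ["top","scene"]:
    f=robot.grab_frame(c)
    for d in robot.cut_out("pulley",c)[:2]:
        p=pts(f,d["pixels"]); h=p[(p[:,2]>.03)&(p[:,2]<.046)];print("hub",d["conf"],len(h),h.mean(0).round(4))
```

```text
t 12.32 pos [ 0.5822 -0.1035  0.0055] phi 82.62 tilt [ 0.e+00 -2.e-04 -1.e+00] | spin -0.08 shift [66.  -0.6  0.5] F [ 0.5  2.  -2.4] w 0.0236 50.0
hub 0.77 82 [0.5694 0.1115 0.0383]
hub 0.62 75 [0.5701 0.1089 0.0373]
```

Call:
apply_moves(linear=[[-4, 0, 0], [-7, 0, 0], [-9, 0, 0], [-10, 0, 0], [-10, 0, 0], [-10, 0, 0], [-10, 0, 0], [-10, 0, 0], [-10, 0, 0], [-9, 0, 0], [-7, 0, 0], [-4, 0, 0]], spin=[0, 0, 0, 0, 0, 0, 0, 0, 0, 0, 0, 0])

```text
time_s: 13.52
position: [0.5693, -0.203, 0.0055]
eef_rot: [2.36, 2.074, -0.0]
ft_force: [-1.0, 0.6, -2.3]
grip_width: 0.0237
grip_force: 50.0
```

Call:
apply_moves(linear=[[0, 0, 0], [0, 0, 0], [6, 0, 0], [4, 0, 0], [0, 0, 0]], spin=[0, 0, 0, 0, 0])

```text
time_s: 13.93
position: [0.5709, -0.1903, 0.0054]
eef_rot: [-2.357, -2.076, -0.0]
ft_force: [-0.9, -0.2, -3.0]
grip_width: 0.0238
grip_force: 50.0
```

Run:
```python
from h import *
to(.509,-.204,.07,82.7)
for c in ["top","scene"]:
    f=robot.grab_frame(c)
    for d in robot.cut_out("pulley",c)[:2]:
        p=pts(f,d["pixels"]); h=p[(p[:,2]>.03)&(p[:,2]<.046)];print("hub",d["conf"],len(h),h.mean(0).round(4))
```

```text
t 13.93 pos [ 0.5709 -0.1903  0.0054] phi 82.76 tilt [-1.e-04  5.e-04 -1.e+00] | spin 0.06 shift [-21.4 -59.7 -64.6] F [-0.9 -0.2 -3. ] w 0.0238 50.0
hub 0.55 82 [0.557  0.012  0.0383]
hub 0.67 85 [0.5577 0.0097 0.0372]
```

Call:
apply_moves(linear=[[0, 0, -6], [0, 0, -10], [0, 0, -14], [0, 0, -14], [0, 0, -12], [0, 0, -9], [-7, -15, 0], [-7, -15, 0], [-7, -15, 0], [0, -10, 0], [0, -5, 0], [0, 0, 0]], spin=[0, 0, 0, 0, 0, 0, 0, 0, 0, 0, 0, 0])

```text
time_s: 15.13
position: [0.5079, -0.2047, 0.0708]
eef_rot: [-2.36, -2.074, -0.0]
ft_force: [-0.5, -0.2, -3.5]
grip_width: 0.0237
grip_force: 50.0
```

Call:
apply_moves(linear=[[0, 0, 0], [0, 0, 0], [0, 0, 0], [0, 0, 0], [0, 0, 0], [0, 0, 0], [0, 0, 0], [0, 0, 0], [0, 0, 0], [0, 0, 0], [0, 0, 0], [0, 0, 0]], spin=[2, 4, 6, 6, 6, 6, 6, 6, 6, 6, 6, 6])

```text
time_s: 16.13
position: [0.5096, -0.2046, 0.0706]
eef_rot: [3.109, 0.448, 0.001]
ft_force: [-0.2, -0.3, -1.9]
grip_width: 0.0238
grip_force: 50.0
```

Call:
apply_moves(linear=[[0, 0, 0], [0, 0, 0], [0, 0, 0], [0, 0, 0], [0, 0, 8], [0, 0, 12], [0, 0, 12], [0, 0, 10], [0, 0, 6], [0, 0, 0], [0, 0, 0]], spin=[6, 6, 4, 2.5, 0, 0, 0, 0, 0, 0, 0])

```text
time_s: 17.05
position: [0.5081, -0.2047, 0.0216]
eef_rot: [-3.14, 0.05, 0.002]
ft_force: [0.6, -0.2, -3.6]
grip_width: 0.0234
grip_force: 50.0
```

Run:
```python
from h import *
to(.509,-.204,.004,-1.8)
```

```text
t 17.05 pos [ 0.5081 -0.2047  0.0216] phi -1.83 tilt [-1.5e-03  7.0e-04 -1.0e+00] | spin -0.03 shift [ 0.9 -0.8 17.6] F [ 0.6 -0.2 -3.6] w 0.0234 50.0
```

Lower to contact, release, rise.

Call:
apply_moves(linear=[[0, 0, 5], [0, 0, 5], [0, 0, 4], [0, 0, 3], [0, 0, 1], [0, 0, 0], [0, 0, 0]], spin=[0, 0, 0, 0, 0, 0, 0])

```text
time_s: 17.63
position: [0.5087, -0.205, 0.0045]
eef_rot: [3.141, -0.05, 0.0]
ft_force: [-0.3, 0.2, -3.1]
grip_width: 0.0238
grip_force: 50.0
```

Call:
apply_moves(linear=[[0, 0, 0], [0, 0, 0], [0, 0, 0], [0, 0, 0], [0, 0, 0], [0, 0, 0], [0, 0, 0], [0, 0, 0], [0, 0, 0], [0, 0, 0], [0, 0, 0], [0, 0, 0]], spin=[0, 0, 0, 0, 0, 0, 0, 0, 0, 0, 0, 0], hand=1)

```text
time_s: 18.63
position: [0.5086, -0.205, 0.0045]
eef_rot: [3.141, -0.05, 0.0]
ft_force: [0.5, -0.5, -0.1]
grip_width: 0.0935
grip_force: 0.0
```

Call:
apply_moves(linear=[[0, 0, -10], [0, 0, -20], [0, 0, -25], [0, 0, -25], [0, 0, -20], [0, 0, -10], [0, 0, 0], [0, 0, 0]], spin=[-5, -7, -7, -7, -7, -7, -7, -7])

```text
time_s: 19.3
position: [0.5093, -0.2054, 0.1161]
eef_rot: [2.815, 1.389, 0.003]
ft_force: [-1.0, -0.2, -1.4]
grip_width: 0.0944
grip_force: 0.0
```

Run:
```python
from h import *
for c in ["top","scene"]:
    f=robot.grab_frame(c)
    for d in robot.cut_out("pulley",c)[:2]:
        p=pts(f,d["pixels"]); h=p[(p[:,2]>.03)&(p[:,2]<.046)];print("hub",d["conf"],len(h),h.mean(0).round(4))
    p=pts(f,robot.cut_out("rod",c)[0]["pixels"]); p=p[p[:,2]<.05]; print("rod",np.percentile(p,[3,50,97],axis=0).round(4).tolist())
    for d in robot.cut_out("tray",c)[:3]:
        p=pts(f,d["pixels"]); p=p[(p[:,2]>.02)&(p[:,2]<.03)&(p[:,1]<-.3)]
        if len(p)>20: print("tray",cv2.minAreaRect((p[:,:2]*1000).astype(np.float32)))
to(.557,.011,.10,90)
```

```text
hub 0.67 81 [0.5573 0.0123 0.0382]
hub 0.55 10 [ 0.4507 -0.2004  0.0315]
rod [[0.4492, -0.2121, 0.0091], [0.7478, -0.1794, 0.014], [0.755, -0.1295, 0.0301]]
tray ((443.11102294921875, -414.21002197265625), (200.22532653808594, 141.64891052246094), 1.6464831829071045)
hub 0.62 83 [0.558  0.0094 0.0372]Traceback (most recent call last):
  File "<stdin>", line 6, in <module>
IndexError: list index out of range
```

Call:
apply_moves(linear=[[0, 0, 0], [0, 0, 0], [0, 0, 0], [0, 0, 0], [0, 0, 0], [0, 0, 0], [0, 0, 0]], spin=[-6.5, -6.5, -6.5, -6.5, -6.5, -4, 0])

```text
time_s: 20.23
position: [0.5085, -0.2049, 0.1143]
eef_rot: [-2.247, -2.195, 0.0]
ft_force: [-0.5, -0.1, -0.7]
grip_width: 0.0938
grip_force: 0.0
```

Call:
apply_moves(linear=[[14, 4, 0], [22, 5, 0], [26, 6, 0], [26, 6, 0], [26, 6, 0], [26, 6, 0], [26, 6, 0], [22, 5, 0], [16, 3, 0], [8, 1, 0], [4, 0, 0], [0, 0, 0]], spin=[0, 0, 0, 0, 0, 0, 0, 0, 0, 0, 0, 0])

```text
time_s: 21.23
position: [0.5615, 0.0101, 0.1143]
eef_rot: [-2.247, -2.195, 0.001]
ft_force: [-0.3, 0.0, -0.1]
grip_width: 0.094
grip_force: 0.0
```

Call:
apply_moves(linear=[[0, 0, 0], [0, 0, 0], [0, 0, 0]], spin=[0, 0, 0])

```text
time_s: 21.48
position: [0.5615, 0.0089, 0.1145]
eef_rot: [2.249, 2.193, -0.0]
ft_force: [-0.1, -0.2, -0.7]
grip_width: 0.0942
grip_force: 0.0
```

Run:
```python
from h import *
to(.5575,.011,.004,90)
f=robot.grab_frame("wrist"); save(f,"wrist3")
```

```text
t 21.48 pos [0.5615 0.0089 0.1145] phi 88.57 tilt [ 0.e+00 -3.e-04 -1.e+00] | spin -1.43 shift [  2.1  -4.  110.5] F [-0.1 -0.2 -0.7] w 0.0942 0.0
```

View pics/wrist3.png

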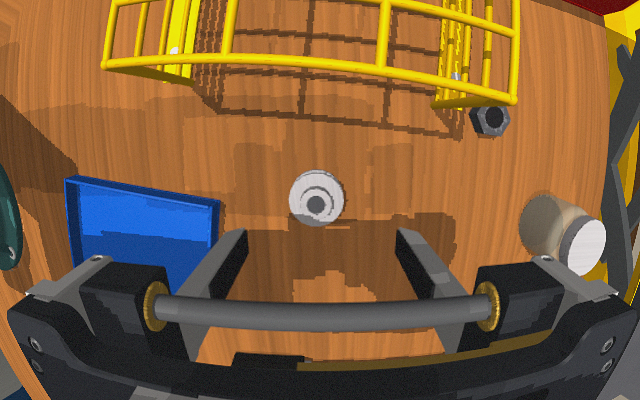

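Call:
apply_moves(linear=[[2, -4, 5], [0, 0, 12], [0, 0, 16], [0, 0, 16], [0, 0, 16], [0, 0, 14], [0, 0, 12], [0, 0, 8], [0, 0, 6], [0, 0, 4], [0, 0, 0], [0, 0, 0]], spin=[0, 0, 0, 0, 0, 0, 0, 0, 0, 0, 0, 0])

```text
time_s: 22.53
position: [0.558, 0.0119, 0.0058]
eef_rot: [2.247, 2.195, 0.001]
ft_force: [-0.1, -0.6, -0.5]
grip_width: 0.0937
grip_force: 0.0
```

Call:
apply_moves(linear=[[0, 0, 0], [0, 0, 0], [0, 0, 0], [0, 0, 0], [0, 0, 0], [0, 0, 0], [0, 0, 0], [0, 0, 0], [0, 0, 0], [0, 0, 0], [0, 0, 0]], spin=[0, 0, 0, 0, 0, 0, 0, 0, 0, 0, 0], hand=-1, squeeze=30)

```text
time_s: 23.45
position: [0.5574, 0.0119, 0.0055]
eef_rot: [-2.247, -2.195, 0.001]
ft_force: [-1.1, 0.2, 0.9]
grip_width: 0.0493
grip_force: 30.0
```

Call:
apply_moves(linear=[[0, 0, -5], [0, 0, -10], [0, 0, -15], [0, 0, -15], [0, 0, -10], [0, 0, -5], [-10, -3, 0], [-18, -5, 0], [-24, -7, 0], [-24, -7, 0], [-24, -7, 0], [-24, -7, 0]], spin=[0, 0, 0, 0, 0, 0, 0, 0, 0, 0, 0, 0])

```text
time_s: 24.45
position: [0.5172, -0.1126, 0.0643]
eef_rot: [-2.246, -2.195, 0.002]
ft_force: [-0.0, -0.7, -1.1]
grip_width: 0.0493
grip_force: 30.0
```

Call:
apply_moves(linear=[[-26, -8, 0], [-26, -8, 0], [-26, -8, 0], [-26, -8, 0], [-26, -8, 0], [-26, -8, 0], [-26, -8, 0], [-26, -8, 0], [-24, -7, 0], [-20, -6, 0], [-14, -4, 0], [-8, -2, 0]], spin=[0, 0, 0, 0, 0, 0, 0, 0, 0, 0, 0, 0])

```text
time_s: 25.45
position: [0.4278, -0.3847, 0.0645]
eef_rot: [-2.248, -2.192, 0.001]
ft_force: [0.6, 1.0, -2.1]
grip_width: 0.0494
grip_force: 30.0
```

Call:
apply_moves(linear=[[0, 0, 0], [0, 0, 0], [0, 0, 0], [0, 0, 0]], spin=[0, 0, 0, 0])

```text
time_s: 25.78
position: [0.4299, -0.382, 0.0654]
eef_rot: [-2.245, -2.197, -0.001]
ft_force: [0.2, -0.4, -1.9]
grip_width: 0.0493
grip_force: 30.0
```

Run:
```python
from h import *
to(.42,-.414,.0105,88.6)
f=robot.grab_frame("wrist"); save(f,"wrist4"); f=robot.grab_frame("scene"); save(f,"scene4")
```

```text
t 25.78 pos [ 0.4299 -0.382   0.0654] phi 88.75 tilt [-0.e+00  5.e-04 -1.e+00] | spin 0.15 shift [-32.2  -9.1  54.9] F [ 0.2 -0.4 -1.9] w 0.0493 30.0
```

View pics/wrist4.png

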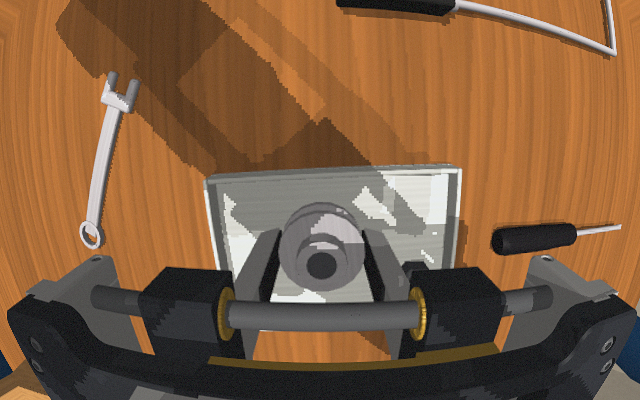

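View pics/scene4.png

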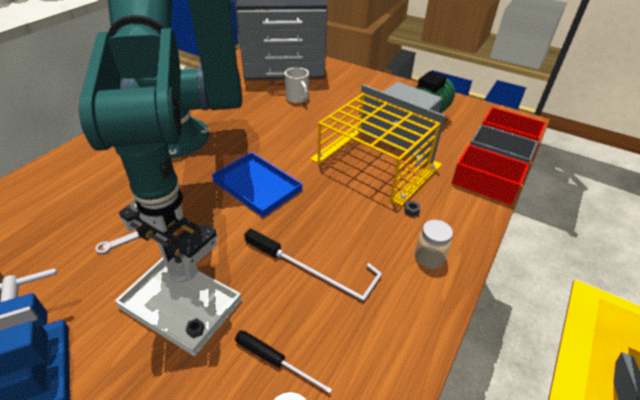

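The pulley hangs upright over the white tray (wrist picture about (320,250)). The rod lies flat with its handle near (262,242) in the scene view, and the bystanders look unmoved.

Call:
apply_moves(linear=[[-8, -3, 0], [-14, -4, 0], [-10, -2, 0], [0, 0, 4], [0, 0, 8], [0, 0, 10], [0, 0, 10], [0, 0, 8], [0, 0, 6], [0, 0, 3], [0, 0, 0], [0, 0, 0]], spin=[0, 0, 0, 0, 0, 0, 0, 0, 0, 0, 0, 0])

```text
time_s: 26.88
position: [0.4198, -0.4149, 0.0165]
eef_rot: [2.247, 2.196, -0.0]
ft_force: [-0.3, -0.9, -2.1]
grip_width: 0.0491
grip_force: 30.0
```

Call:
apply_moves(linear=[[0, 0, 2], [0, 0, 2], [0, 0, 1], [0, 0, 1], [0, 0, 0], [0, 0, 0]], spin=[0, 0, 0, 0, 0, 0])

```text
time_s: 27.38
position: [0.4197, -0.415, 0.0105]
eef_rot: [2.247, 2.195, -0.0]
ft_force: [-0.0, -1.3, -2.4]
grip_width: 0.0496
grip_force: 30.0
```

Call:
apply_moves(linear=[[0, 0, 0.5], [0, 0, 0.5], [0, 0, 0], [0, 0, 0], [0, 0, 0]], spin=[0, 0, 0, 0, 0])

```text
time_s: 27.8
position: [0.4197, -0.415, 0.0095]
eef_rot: [2.247, 2.195, -0.0]
ft_force: [0.4, 0.1, -3.3]
grip_width: 0.0491
grip_force: 30.0
```

Call:
apply_moves(linear=[[0, 0, 0], [0, 0, 0], [0, 0, 0], [0, 0, 0], [0, 0, 0], [0, 0, 0], [0, 0, 0]], spin=[0, 0, 0, 0, 0, 0, 0], hand=0.7)

```text
time_s: 28.38
position: [0.4198, -0.415, 0.0096]
eef_rot: [2.247, 2.195, -0.0]
ft_force: [0.0, 0.3, 0.3]
grip_width: 0.0798
grip_force: 0.0
```

Call:
apply_moves(linear=[[0, 0, -5], [0, 0, -10], [0, 0, -20], [0, 0, -30], [0, 0, -30], [0, 0, -25], [0, 0, -15], [0, 0, 0], [0, 0, 0], [0, 0, 0]], spin=[0, 0, 0, 0, 0, 0, 0, 0, 0, 0])

```text
time_s: 29.22
position: [0.4192, -0.4144, 0.1435]
eef_rot: [-2.246, -2.194, -0.0]
ft_force: [-0.4, -0.5, -0.5]
grip_width: 0.0796
grip_force: 0.0
```

Run:
```python
from h import *
to(.42,-.414,.0105,88.6)
f=robot.grab_frame("wrist"); save(f,"wrist5"); f=robot.grab_frame("scene"); save(f,"scene5")
for q in ["pulley","rod","nut_bench","screwdriver"]:
  for d in robot.cut_out(q,"scene")[:2]:
    p=pts(f,d["pixels"]); print(q,d["conf"],np.percentile(p,[3,50,97],axis=0).round(3).tolist())
a=cv2.imread("pics/wrist5.png"); b=cv2.imread("pics/scene5.png")[180:380,80:400]
cv2.imwrite("pics/both5.png",np.hstack([cv2.resize(a,(400,250)),cv2.resize(b,(400,250))]))
```

```text
t 29.22 pos [ 0.4192 -0.4144  0.1435] phi 88.67 tilt [-0.0011  0.0012 -1.    ] | spin 0.07 shift [  0.5   0.7 133. ] F [-0.4 -0.5 -0.5] w 0.0796 0.0
pulley 0.96 [[0.399, -0.438, 0.004], [0.429, -0.419, 0.028], [0.444, -0.391, 0.044]]
rod 0.65 [[0.453, -0.216, 0.0], [0.542, -0.208, 0.014], [0.752, -0.133, 0.032]]
screwdriver 0.67 [[0.595, -0.422, 0.013], [0.654, -0.412, 0.022], [0.774, -0.402, 0.027]]
```

View pics/both5.png

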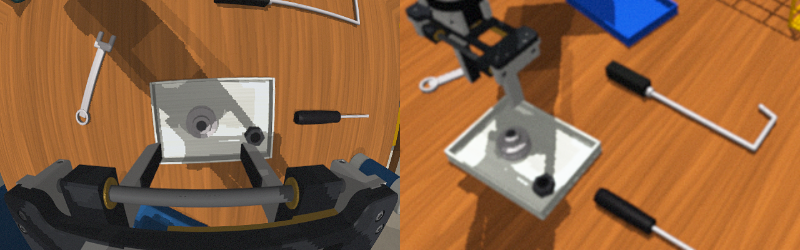

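The pulley stands hub up in the white tray (right half, about (513,140)) and the rod lies flat and clear of it. I'm handing in.

```bash
python3 -c "
from cell import robot
print(robot.close_job())"
```

```text
the job is handed in; nothing more can be done
None
```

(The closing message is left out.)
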